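Load a test cartridge and latch the reader's tray

ROBOT

A 7-joint arm with a two-finger parallel gripper is mounted at the origin on the work surface. World frame = base frame: x ahead of the robot, y to its left, z up, the work surface at z = 0. Lengths are in m, angles in rad, forces in N, time in s.
With the tool pointing down it reaches from about 0.35 to 0.9 m from the base axis. Payload 8.1 kg.
Tool frame: the origin (TCP) lies at the very end of the fingers, on their centre line; the grasp point (between the pads) lies 19 mm behind it (arm.tcp_to_grasp is the z of the grasp point in the tool frame, in m); z points along the fingers, y is the line along which they close (so a half turn about z gives the same grasp; the last joint's range is limited). The gripper opens to 92 mm and grips with 3 to 60 N. Pads are 19 mm wide; open, the fingers measure 130 mm over their backs; the gripper's body (75 mm by 190 mm) begins 47 mm behind the grasp point.
Start: joints at [1.13, 0.434, 0.025, 1.573, -0.012, 1.134, -0.075], TCP at [0.207, -0.59, 0.227] pointing down, gripper open.
Joint ranges: [-2.62, 2.62], [-0.44, 2.09], [-1.27, 1.32], [0.08, 2.57], [-1.32, 4.46], [0.12, 2], [-2.74, 2.74]. Speed limits (rad/s): [2.22, 2.22, 3.01, 3.01, 3.14, 3.14, 3.14].

INTERFACE

Orientations are given as a rotation vector (axis times angle).
In Python, from cell import readout, vision, sign_off, arm gives the robot as it stands. The module is installed in compiled form; this text tells all that it offers.
- The arm moves only by the shell command python3 -m creep 'ROWS' [FORCE]. ROWS is JSON, a list of rows, each a list of 5 numbers: the shift along the tool's x, y, z in units of 4 cm (1.0 is 4 cm), then the turn about the tool's z in units of 4 degrees (1.0 is 4 degrees), then the opening, from 0 (shut) to 1 (fully open). A call has 1 to 12 rows; each row shifts and turns the commanded pose from where the row before left it, along the tool's axes as they then stand; what a row does not reach is not made up. A row lasts 1/8 s, in which the tool goes at most 62.5 mm and 10.7 degrees, less where a joint would pass 70% of its speed; a pose out of reach is approached as far as the arm can. A call with a number of a shift or a turn outside -1 to 1 is refused whole. A call with a gripper value outside its range is refused whole. The fingers move at their own pace and stop on an object; FORCE is the grip in N (left out, the last holds). Time passes only in rows, so rows that do not move let the fingers close. It gives the time, the measured TCP pose, the force, the opening and the grip force at its end, in the units of the state.
- readout.observe(): the state, without advancing time (a new reading comes with each control period).
- vision.get_image(name): name is "scene" or "top" or "wrist"; returns a dict with "pixels" (420x560x3 uint8, blue, green, red), "z_map" (420x560 float32, m along the optical axis (not along the pixel's ray), 0 where there is no reading), "camera_matrix" (3x3 intrinsics, pixels), "position" and "rotation" of the camera in the world. Camera axes: x right, y up, looking along -z (the intrinsics and any distortion apply to the point x, -y, -z); pixel columns grow to the right and rows downward; lengths in m; the calibration is good to about 2 mm. A picture is of the moment at which its call begins.
- sign_off(): hands the job in; it is judged then, once.
The state is a dict: "clock": time; "joints": joint angles; "dq": joint speeds; "joint_efforts": joint torques, N m; "position": TCP position; "ee_rot": TCP orientation; "force": force on the tool from outside, world axes, zero at the start; "ft_torque": the same for the moment, N m; "width": opening from 0.0 (shut) to 1.0 (fully open); "gripper_force": force on a finger pad.
Only numpy, scipy, OpenCV 4.12 (cv2) and the standard library are available. Lean on these libraries where they do the work, as an engineer would, in place of code of your own. Each camera call takes 0.05 s, during which the arm holds its last target. There are 200 camera calls.

TASK

Lay the test cartridge with the blue end flat into the pocket of the reader's open tray, blue end outward, then push the tray in gently by its front until the push-push latch catches, let go and watch for a moment that it stays in. Leave the other cartridges and everything else on the bench where they are.

Things in the scene. Friction and masses are not known exactly. Their poses are not given: they have to be found in the camera images.
- reader: cartridge reader, a white box fixed to the bench, 270 mm deep, 200 wide, 46 high in front, 64 from 24 mm behind it, 104 at the back; origin on the bench under the centre of its front face, x into the reader, z up; the tray slides out to -x. Let go past the latch's catch, the tray comes back 5 mm and stays; let go earlier, it springs out beyond 35 mm; a latched tray pushed again is released.
- tray (a joint): how far (m) the tray front's outer face stands out from the reader's front; starts 0.11 to 0.13, outer stop 0.130. Slides with 1 N friction and stays put. Near the end an ejector spring adds 3 to 7 N over 34 mm up to the catch (8 N in all); 0.5 mm deeper a rubber stop adds 4 to 5 N per mm. Over 20 N harms it. Latched it rests at 0.009 to 0.023, unlike from reader to reader.
- tray_face (a point): centre of the outer face of the tray's grey upright front, where to push: 118 mm wide, 33 mm high (10 to 43 mm above the bench), 8 mm thick; x points into the reader (the direction to push), z up
- tray_pocket (a point): centre of the floor of the tray's rectangular pocket, 14 mm above the bench, 58 mm behind the outer face of the front; pocket 87 mm (x) by 33 mm (y), 5 mm deep, 2 mm bevelled rim level with the black tray top (19 mm above the bench, 110 mm wide); x into the reader, z up. A seated cartridge stands 11 mm proud of the rim.
- cart_blue: a flat white plastic test cartridge, blue at one end (the coloured end is 26 mm long), black result window at the other; 84 x 30 x 16 mm, 35 g, lying flat on the bench; origin at the centre of its underside, x along its length pointing away from the coloured end, z up. This is the one to load.
- cart_blue_end (a point): centre of the blue end face of that cartridge, 42 mm from its middle along -x and 8 mm up; when loaded, this end is next to the tray's front
- cart_green: a flat white plastic test cartridge, green at one end (the coloured end is 26 mm long), black result window at the other; 84 x 30 x 16 mm, 35 g, lying flat on the bench; origin at the centre of its underside, x along its length pointing away from the coloured end, z up. Leave it where it is.
- cart_yellow: a flat white plastic test cartridge, yellow at one end (the coloured end is 26 mm long), black result window at the other; 84 x 30 x 16 mm, 35 g, lying flat on the bench; origin at the centre of its underside, x along its length pointing away from the coloured end, z up. Leave it where it is.
- tube_rack: white foam block 115 x 200 x 34 mm with 28 capped and open sample tubes standing in it, 109 mm high in all; origin at the centre of its underside. Leave it.
- reagent: white reagent bottle with blue cap, 56 mm across, 125 mm high; origin at the centre of its underside. Leave it.
- jar: yellow jar with red lid, 60 mm across, 75 mm high; origin at the centre of its underside. Leave it.
- pipette: blue and white pipette lying on the bench, about 285 mm long, 26 mm high; origin under its middle. Leave it.
- marker: white and red marker pen lying on the bench, 127 mm long, 15 mm high; origin under its barrel. Leave it.

How it is judged:
By the outcome, as a careful person would: the job done as asked, in the order asked, and still so for the second after the job is handed in, with the robot touching nothing.
It also fails if it takes over 72 s, if anything falls off the work surface, if the arm or the gripper's body presses on something with over 40 N, if the wrist force passes 120 N, or if a joint passes its speed limit or range.

## Working session

There is one attempt and no reset: what is moved stays moved. The work goes in short steps, Python scripts to look and compute and a shell command to move; the robot and the scene stay as the last step left them, time stands still between calls to the robot, and variables do not carry over. Pictures are saved under pics/ and viewed, at most 10 in all, crops included, and the job is handed in when it is done.

```bash
mkdir -p pics
cat > h.py <<'E'
import numpy as np, cv2
from cell import readout, vision, arm
def grab(n,save=None):
    im=vision.get_image(n)
    if save: cv2.imwrite('pics/'+save,im['pixels'])
    return im
def cloud(im):
    K=np.array(im['camera_matrix']);z=im['z_map'];v,u=np.mgrid[:z.shape[0],:z.shape[1]]
    p=np.stack([(u-K[0,2])/K[0,0]*z,-(v-K[1,2])/K[1,1]*z,-z],-1)
    R=np.array(im['rotation'])
    if R.shape!=(3,3): R=cv2.Rodrigues(R)[0]
    return p@R.T+np.array(im['position'])
def ray(im,uv,h):
    K=np.array(im['camera_matrix']);R=np.array(im['rotation']);o=np.array(im['position'])
    uv=np.atleast_2d(uv);d=np.c_[(uv[:,0]-K[0,2])/K[0,0],-(uv[:,1]-K[1,2])/K[1,1],-np.ones(len(uv))]@R.T
    return o+d*((h-o[2])/d[:,2])[:,None]
E
python3 - <<'E'
from h import *
ims=[grab(n,n+'0.png') for n in('top','scene','wrist')]
for i in ims: print(i['camera_matrix'],i['position'],np.round(i['rotation'],4),{k for k in i})
s=readout.observe();print(s); print(arm.tcp_to_grasp)
c=cloud(ims[0]);hsv=cv2.cvtColor(ims[0]['pixels'],cv2.COLOR_BGR2HSV)
m=cv2.inRange(hsv,(95,100,60),(130,255,255));n,l,st,ce=cv2.connectedComponentsWithStats(m)
for k in range(1,n):
    if st[k,4]>25: print(st[k],ce[k],np.median(c[l==k],0))
E
```

```text
[[384.27575634   0.         273.19813721]
 [  0.         384.27575634 212.32197591]
 [  0.           0.           1.        ]] [ 0.3768944  -0.0122304   0.96240984] [ 0.1549 -0.1506 -1.56  ] {'rotation', 'pixels', 'position', 'z_map', 'camera_matrix'}
[[487.10582669   0.         281.03180859]
 [  0.         487.10582669 213.01019364]
 [  0.           0.           1.        ]] [ 1.16166384 -0.90051851  0.76099075] [0.958  0.2971 0.565 ] {'rotation', 'pixels', 'position', 'z_map', 'camera_matrix'}
[[327.65796957   0.         274.04826326]
 [  0.         327.65796957 203.37065993]
 [  0.           0.           1.        ]] [ 0.28135034 -0.56435954  0.3836523 ] [-0.2553  0.1816 -1.2226] {'rotation', 'pixels', 'position', 'z_map', 'camera_matrix'}
{'clock': 0.15, 'joints': array([ 1.13040112,  0.43506672,  0.02501314,  1.57385373, -0.01157274,
        1.13399917, -0.07512575]), 'dq': array([ 4.59071484e-04, -2.37765598e-03, -5.38033200e-05, -3.15799408e-03,
        1.62102455e-04,  7.15637101e-04, -1.11791370e-04]), 'joint_efforts': array([ 2.29331949e-03, -6.68261647e+01,  9.86336991e-01, -3.14692676e+01,
       -6.04313286e-02,  3.94625415e-02,  5.10247810e-05]), 'position': array([ 0.20693389, -0.58935617,  0.22613665]), 'ee_rot': array([-3.09580542e+00, -5.27715648e-01,  5.41115900e-04]), 'force': array([-0.86149664, -0.23742382,  0.52916662]), 'ft_torque': array([-0.00470698, -0.0169765 , -0.05036723]), 'gripper_force': 0.0, 'width': 0.9947482562036568}
-0.0188
[221 121  44  24 832] [242.43509615 132.32331731] [0.74733844 0.06619838 0.08511874]
[351 138  11  10  89] [356.13483146 142.61797753] [ 0.70649732 -0.19970194  0.12421216]
[444 182  39  25 347] [463.33429395 194.1556196 ] [ 0.61106009 -0.48574109  0.0248552 ]
[321 255  12  10 119] [326.54621849 259.46218487] [ 0.44540221 -0.13958564  0.01540051]
```

View pics/top0.png

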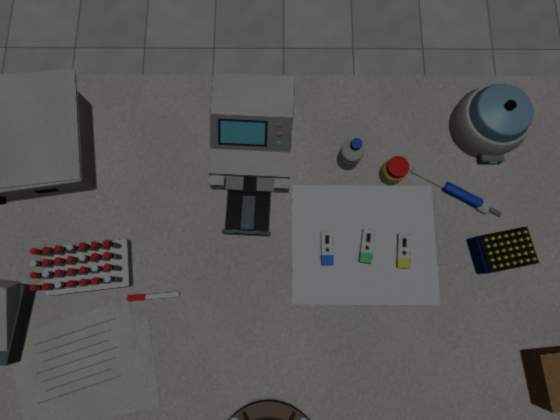

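View pics/scene0.png

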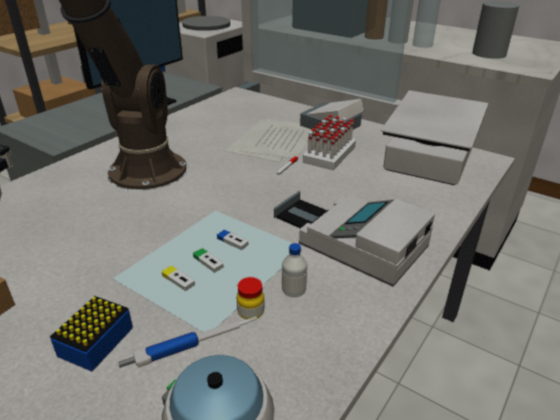

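Top view: the blue cartridge is at about (327,248), blue end towards the robot. The tray is at (248,210) with its front edge at row ~234, and the reader is behind it, running into +x. Next I'll take metric estimates.

```bash
sed -i "s/R=np.array(im\['rotation'\]);o/R=cv2.Rodrigues(np.array(im['rotation']))[0];o/; s/    if R.shape.*/    R=cv2.Rodrigues(R)[0]/" h.py
python3 - <<'E'
from h import *
im=grab('top');c=cloud(im)
# cart: raised depth pixels
def rect(m,h):
    cn=max(cv2.findContours(m.astype(np.uint8),cv2.RETR_EXTERNAL,cv2.CHAIN_APPROX_NONE)[0],key=cv2.contourArea)
    P=ray(im,cn[:,0].astype(float),h)[:,:2].astype(np.float32)
    return cv2.minAreaRect(P*1000)
sub=np.zeros(c.shape[:2],bool);sub[225:272,312:342]=1
print('cart',rect(sub&(c[...,2]>.009),.016))
# tray front top z~.043
sub[:]=0;sub[180:240,215:285]=1
fm=sub&(c[...,2]>.034)&(c[...,2]<.05)&(np.mgrid[:420,:560][0]>222)
print('front',rect(fm,.043))
print('z prof',np.round(c[185:245:3,248],4).tolist())
# reader plan
m=np.zeros_like(sub);m[60:195,195:310]=1
print('reader front edge',rect(m&(c[...,2]>.035)&(c[...,0]<.72),.05))
hsv=cv2.cvtColor(im['pixels'],cv2.COLOR_BGR2HSV);b=cv2.inRange(hsv,(0,0,0),(180,255,45))>0
print('tray black',rect(sub&b,.019))
E
```

```text
cart ((475.1902770996094, -142.28009033203125), (29.600292205810547, 83.96467590332031), 88.94080352783203)
front ((509.2103271484375, 56.23191452026367), (116.39667510986328, 9.549188613891602), 87.48233795166016)
z prof [[0.6347, 0.0556, 0.0136], [0.6265, 0.0553, 0.0149], [0.6169, 0.0547, 0.0217], [0.6099, 0.0548, 0.0185], [0.6031, 0.055, 0.0141], [0.5956, 0.0549, 0.0131], [0.5876, 0.0547, 0.0139], [0.5799, 0.0546, 0.0137], [0.5722, 0.0544, 0.0137], [0.5646, 0.0543, 0.0128], [0.5572, 0.0543, 0.0116], [0.5489, 0.0539, 0.0148], [0.5419, 0.054, 0.011], [0.534, 0.0538, 0.013], [0.5266, 0.0537, 0.0115], [0.5185, 0.0533, 0.0153], [0.507, 0.0513, 0.0427], [0.5056, 0.0542, -0.0011], [0.4979, 0.054, -0.0003], [0.4901, 0.0537, 0.0015]]
reader front edge ((675.5220947265625, 50.60841369628906), (202.89981079101562, 112.64935302734375), 87.6412124633789)
tray black ((582.244384765625, 54.522125244140625), (107.52633666992188, 130.1790313720703), 87.40679931640625)
```

```bash
python3 -m creep '[[0,0,0.2,1,1],[0,0,0.2,1,1],[0,0,0.2,1,1],[0,0,0.2,1,1],[0,0,0.2,1.1,1]]'; python3 -m creep '[[0,0,0.2,1,1],[0,0,0.2,1,1],[0,0,0.2,1,1],[0,0,0.2,1,1],[0,0,0.2,1,1]]'; python3 -m creep '[[0.54,-0.94,0,0,1],[0.54,-0.94,0,0,1],[0.54,-0.94,0,0,1],[0.54,-0.94,0,0,1],[0.54,-0.94,0,0,1],[0.54,-0.94,0,0,1],[0.54,-0.94,0,0,1],[0.54,-0.94,0,0,1],[0.54,-0.94,0,0,1],[0.54,-0.94,0,0,1],[0.54,-0.94,0,0,1],[0.54,-0.94,0,0,1]]'
cat >> h.py <<'E'
def tool():
    s=readout.observe();R=cv2.Rodrigues(np.array(s['ee_rot']))[0];return np.array(s['position']),R,s
def plan(target,yaw_deg):
    """units: shift in present tool axes to target; turn to get tool x to yaw"""
    p,R,s=tool();d=R.T@(np.array(target)-p)/.04;y=np.degrees(np.arctan2(R[1,0],R[0,0]))
    print('tcp',p.round(4),'yaw',y.round(2),'tilt',np.degrees(np.arccos(-R[2,2])).round(2),'rows',d.round(3),'turn',((y-yaw_deg)/4).round(3),'t',s['clock'],'F',np.round(s['force'],2),'w',s['width'],s['gripper_force'])
E
python3 - <<'E'
from h import *
plan([.475,-.142,.15],-1.06)
grab('wrist','w1.png')
E
```

```text
clock: 0.82
position: [0.207, -0.5896, 0.1863]
ee_rot: [-3.141, 0.022, 0.0]
force: [0.1, -0.4, 0.0]
width: 0.997
gripper_force: 0.0
clock: 2.33
position: [0.4719, -0.1403, 0.1868]
ee_rot: [3.141, -0.018, 0.0]
force: [0.2, -1.0, -0.9]
width: 0.998
gripper_force: 0.0
tcp [ 0.4719 -0.1403  0.1868] yaw -0.66 tilt 0.01 rows [0.077 0.042 0.919] turn 0.1 t 2.325 F [ 0.16 -1.02 -0.87] w 0.9975628498839723 0.0refused, turn out of range in row 5
```

View pics/w1.png

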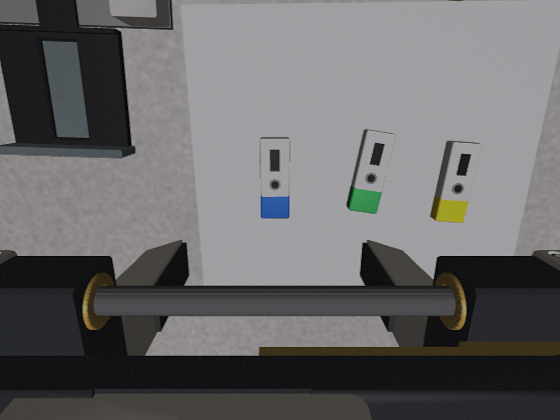

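The wrist view shows the blue cartridge at (275,178) with its blue end at row ~208, and the tray pocket around (66,88), partly out of frame. I'll refine the cartridge pose here.

```bash
cat >> h.py <<'E'
def rectw(im,m,h):
    cn=max(cv2.findContours(m.astype(np.uint8),cv2.RETR_EXTERNAL,cv2.CHAIN_APPROX_NONE)[0],key=cv2.contourArea)
    P=ray(im,cn[:,0].astype(float),h)[:,:2].astype(np.float32)
    return cv2.minAreaRect(P*1000)
E
python3 - <<'E'
from h import *
im=grab('wrist');c=cloud(im);s=np.zeros((420,560),bool);s[115:235,235:310]=1
print('cart',rectw(im,s&(c[...,2]>.008),.016), np.median(c[145:150,262:288,2]))
hsv=cv2.cvtColor(im['pixels'],cv2.COLOR_BGR2HSV)
b=s&(cv2.inRange(hsv,(100,120,50),(130,255,255))>0)&(c[...,2]>.012)
print('blue',rectw(im,b,.016))
s[:]=0;s[25:170,20:120]=1
print('pocket grey',hsv[90,66],hsv[90,25],c[90,66],c[90,25])
E
```

```text
cart ((477.33636474609375, -142.11077880859375), (84.3509750366211, 30.38865852355957), 0.34206482768058777) 0.01531581561674733
blue ((447.92425537109375, -141.6056671142578), (28.689613342285156, 23.22153663635254), 89.40962219238281)
pocket grey [98 31 91] [160  26  29] [0.5681063  0.06318927 0.01496214] [0.56808159 0.09928456 0.01920629]
```

```bash
python3 -m creep '[[0.1,0.04,0.9,0,0.65],[0,0,0.9,0,0.65],[0,0,0.9,0,0.65],[0,0,0.9,0,0.65],[0,0,0.5,0,0.65],[0,0,0.36,0,0.65],[0,0,0,0,0.65],[0,0,0,0,0.65]]'; python3 -m creep '[[0,0,0,0,0],[0,0,0,0,0],[0,0,0,0,0],[0,0,0,0,0],[0,0,0,0,0],[0,0,0,0,0]]' 15; python3 -c "
from h import *
plan([.5654,.0538,.15],-2.5)"
```

```text
clock: 3.42
position: [0.4759, -0.1434, 0.009]
ee_rot: [3.141, -0.018, 0.002]
force: [-1.2, 0.4, 0.1]
width: 0.653
gripper_force: 0.0
clock: 4.18
position: [0.4755, -0.1431, 0.0085]
ee_rot: [3.141, -0.018, 0.0]
force: [-1.0, -0.1, 5.2]
width: 0.323
gripper_force: 15.0
tcp [ 0.4755 -0.1431  0.0085] yaw -0.65 tilt 0.02 rows [ 2.192 -4.948 -3.537] turn 0.463 t 4.175 F [-0.99 -0.09  5.18] w 0.32304050377551247 15.000502467155457
```

```bash
python3 -m creep '[[0,0,-0.5,0,0],[0,0,-0.8,0,0],[0,0,-0.8,0,0],[0,0,-0.8,0,0],[0.2,-0.8,0,0.1,0],[0.2,-0.8,0,0.1,0],[0.2,-0.9,0,0.1,0],[0.1,-0.9,0,0.1,0],[0.1,-0.8,0,0.06,0],[0.1,-0.75,0,0,0],[0,0,0,0,0],[0,0,0,0,0]]'
python3 - <<'E'
from h import *
plan([.5654,.0538,.1],-2.5)
im=grab('wrist','w2.png')
E
```

```text
clock: 5.68
position: [0.5167, 0.0531, 0.124]
ee_rot: [3.14, -0.069, -0.001]
force: [-0.4, 0.2, -0.6]
width: 0.329
gripper_force: 15.0
tcp [0.5167 0.0531 0.124 ] yaw -2.51 tilt 0.06 rows [ 1.217 -0.071  0.6  ] turn -0.002 t 5.675 F [-0.45  0.21 -0.61] w 0.32867003420341745 14.999832808971405
```

View pics/w2.png

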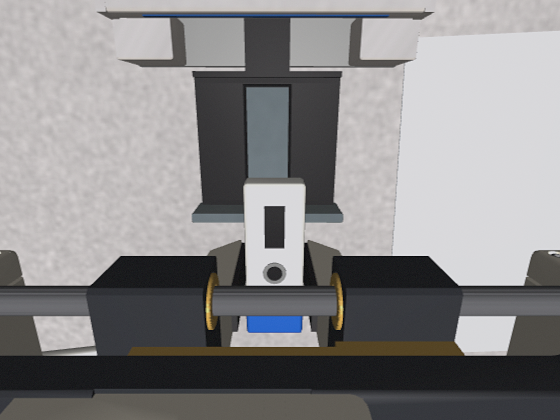

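The held cartridge is level, with its far end at row ~180. The pocket (cols 245–291, far end row ~85) and tray front (row ~212) are in view. I'll measure the offset between cartridge and pocket in this same image.

Run:
```python
from h import *
im=grab('wrist');c=cloud(im);hsv=cv2.cvtColor(im['pixels'],cv2.COLOR_BGR2HSV)
p,R,s=tool();V=hsv[...,2].astype(int)
def loc(uv,h): return ((ray(im,uv,h)-p)@R*1000)[:,:2].round(1)   # tool frame mm
# pocket side edges: strongest gradients on rows
for r in (105,125,145,165):
    g=np.abs(np.diff(cv2.GaussianBlur(V.astype(np.float32),(3,3),0)[r]))
    a=235+np.argmax(g[235:258]);b=280+np.argmax(g[280:300]);
    print(r,V[r,a-4:a+5],V[r,b-4:b+5],a+.5,b+.5,'floor',loc([[a+.5,r],[b+.5,r]],.014).tolist())
col=V[60:110,268];g=np.abs(np.diff(col));print('far',V[76:96,268],loc([[268,60+np.argmax(g)+.5]],.014))
# black tray sides, z=.019
for r in (105,150,190):
    d=np.where(V[r,180:360]<60)[0]+180;print('tray',r,d[0],d[-1],loc([[d[0]-.5,r],[d[-1]+.5,r]],.019).tolist())
# front top
m=(c[...,2]>.036)&(c[...,2]<.05);m[:195]=0;m[230:]=0;m[:,:180]=0;m[:,360:]=0
q=rectw(im,m,.043);print('front',q,((np.array([*np.array(q[0])/1000,.043])-p)@R*1000).round(1))
# cartridge
m=(c[...,2]>p[2]-.004)&(c[...,2]<p[2]+.02);m[:172]=0;m[235:]=0;m[:,:232]=0;m[:,315:]=0
print('cart top z-tcp',np.median(c[190:200,255:290,2])-p[2])
h=p[2]+.0075
for r in (190,200,210,225):
    d=np.where(m[r])[0];print(r,d[0],d[-1],loc([[d[0]-.5,r],[d[-1]+.5,r]],h).tolist())
cc=V[170:200,274];print('far',cc,loc([[274,183.5]],h),loc([[274,178.5]],h))
```

```text
105 [ 66  56  35  31  61 106 126 125 124] [123 122 124 126 105  48  31  48  64] 245.5 287.5 floor [[78.2, -21.4], [78.2, 11.4]]
125 [ 62  61  49  31  30  95 129 127 124] [126 125 126 129 103  30  32  51  66] 245.5 287.5 floor [[62.9, -21.8], [63.0, 11.6]]
145 [ 62  55  37  31  60 106 130 126 125] [124 123 126 122  88  26  35  52  62] 246.5 287.5 floor [[47.2, -21.4], [47.2, 11.8]]
165 [ 58  57  45  32  28  95 132 129 127] [126 126 127 129 115  65  28  40  55] 246.5 286.5 floor [[30.8, -21.7], [30.9, 11.2]]
far [ 70  39  61  60  61  60  61  65  32  32  39  90 128 125 123 123 123 124
 121 122] [[91.9 -3.8]]
tray 105 196 336 [[78.1, -59.4], [78.3, 48.8]]
tray 150 199 334 [[43.7, -59.4], [43.9, 49.2]]
tray 190 202 332 [[10.8, -59.0], [10.9, 49.4]]
front ((514.5130615234375, 94.96104431152344), (40.342803955078125, 8.963336944580078), 87.47920989990234) [ -4.1 -42.3  81.1]
cart top z-tcp 0.00698996626504185
190 244 305 [[40.0, -13.5], [40.0, 15.8]]
200 244 305 [[35.1, -13.7], [35.1, 15.9]]
210 244 305 [[30.0, -13.8], [30.1, 16.0]]
225 245 304 [[22.3, -13.5], [22.4, 15.8]]
far [127 128 129 127 129 130 128 117  98  99 101 104 107 145 203 219 217 218
 219 219 220 219 219 219 219 219 219 219 219 219] [[43.1  0.9]] [[45.5  0.9]]
```

```bash
python3 -m creep '[[0.4,-0.05,0,0,0],[0.4,-0.05,0,0,0],[0.38,-0.05,0,0,0],[0,0,0.7,0,0],[0,0,0.7,0,0],[0,0,0.5,0,0],[0,0,0.28,0,0],[0,0,0,0,0],[0,0,0,0,0]]'
cat > m.py <<'E'
from h import *
import sys
plan([.5654,.0538,.1],-2.5)
im=grab('wrist',sys.argv[1]);c=cloud(im);V=cv2.cvtColor(im['pixels'],cv2.COLOR_BGR2HSV)[...,2].astype(int)
p,R,s=tool()
L=(c-p)@R*1000
hz=c[...,2]
def loc(uv,h): return ((ray(im,uv,h)-p)@R*1000)[:,:2].round(1)
top=p[2]+.0072
for x in (20,28,36):
    # row where local x at height top
    ys=[];
    for name,h,lo,hi,X in (('cart',top,top-.006,top+.006,x),('tray',.019,.012,.026,x+25)):
        r=np.argmin([abs(loc([[274,k]],h)[0,0]-X) for k in range(420)])
        d=np.where((hz[r]>lo)&(hz[r]<hi)&(np.abs(L[r,:,1])<70))[0]
        if len(d): q=loc([[d[0]-.5,r],[d[-1]+.5,r]],h);print(name,r,d[0],d[-1],q.tolist(),'mid',q[:,1].mean())
col=V[:,274]; print('col274 V', {k:int(col[k]) for k in range(60,260,2)})
E
python3 m.py w3.png
```

```text
clock: 6.9
position: [0.565, 0.0578, 0.0379]
ee_rot: [-3.141, 0.069, -0.002]
force: [0.2, -0.3, -0.1]
width: 0.324
gripper_force: 15.0
tcp [0.565  0.0578 0.0379] yaw -2.5 tilt 0.07 rows [ 0.016  0.099 -1.553] turn -0.0 t 6.9 F [ 0.17 -0.26 -0.11] w 0.32443064680490197 14.99992311000824
cart 229 245 304 [[20.1, -13.4], [20.2, 16.1]] mid 1.3500000000000005
tray 169 177 377 [[44.9, -52.1], [45.0, 57.6]] mid 2.75
cart 214 244 305 [[27.9, -13.7], [27.9, 16.3]] mid 1.3000000000000007
tray 154 173 382 [[53.1, -53.6], [53.2, 59.5]] mid 2.9499999999999993
cart 198 244 305 [[36.0, -13.5], [36.0, 16.1]] mid 1.3000000000000007
tray 139 156 398 [[61.0, -61.9], [61.2, 67.2]] mid 2.650000000000002
col274 V {60: 218, 62: 218, 64: 218, 66: 218, 68: 219, 70: 220, 72: 220, 74: 221, 76: 221, 78: 221, 80: 221, 82: 221, 84: 220, 86: 221, 88: 220, 90: 222, 92: 135, 94: 165, 96: 67, 98: 77, 100: 79, 102: 76, 104: 77, 106: 78, 108: 77, 110: 79, 112: 78, 114: 80, 116: 77, 118: 78, 120: 76, 122: 77, 124: 76, 126: 76, 128: 76, 130: 76, 132: 75, 134: 76, 136: 75, 138: 72, 140: 76, 142: 75, 144: 72, 146: 74, 148: 74, 150: 72, 152: 17, 154: 74, 156: 72, 158: 72, 160: 72, 162: 56, 164: 55, 166: 59, 168: 43, 170: 51, 172: 140, 174: 137, 176: 138, 178: 111, 180: 115, 182: 120, 184: 222, 186: 233, 188: 234, 190: 234, 192: 233, 194: 234, 196: 234, 198: 234, 200: 234, 202: 234, 204: 237, 206: 88, 208: 59, 210: 59, 212: 59, 214: 56, 216: 58, 218: 56, 220: 58, 222: 56, 224: 58, 226: 55, 228: 53, 230: 55, 232: 53, 234: 55, 236: 55, 238: 55, 240: 55, 242: 52, 244: 53, 246: 48, 248: 171, 250: 235, 252: 234, 254: 234, 256: 234, 258: 234}
```

View pics/w3.png

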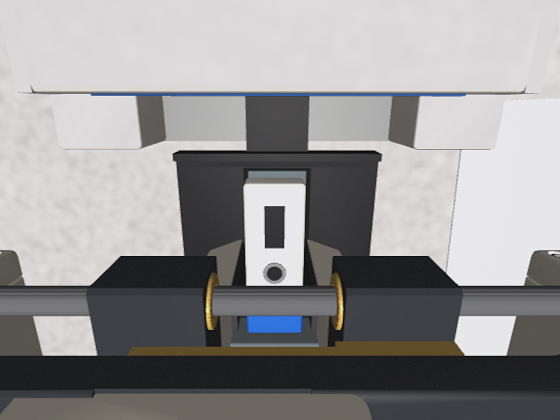

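The cartridge now hovers over the pocket, with the pocket's far sliver visible at rows ~171–177, cols 248–306. The cartridge sits slightly left of centre. A quick fine measurement of that sliver and the tray edges follows.

Run:
```python
from h import *
im=grab('wrist');V=cv2.cvtColor(im['pixels'],cv2.COLOR_BGR2HSV)[...,2].astype(int);p,R,s=tool()
def loc(uv,h): return ((ray(im,uv,h)-p)@R*1000)[:,:2].round(1)
for r in (172,174,176):
    print(r,V[r,240:254],V[r,300:314]); d=np.where(V[r,235:320]>95)[0]+235;q=loc([[d[0]-.5,r],[d[-1]+.5,r]],.014);print(d[0],d[-1],q.tolist(),q[:,1].mean())
for r in (180,200,220,235):
    d=np.where(V[r,165:390]<100)[0]+165;q=loc([[d[0]-.5,r],[d[-1]+.5,r]],.019);print('tray',r,d[0],d[-1],q.tolist(),q[:,1].mean())
print('far col',V[165:188,274],'floor edge x per row',[(r,loc([[274,r-.5]],.014)[0,0],loc([[274,r-.5]],.019)[0,0]) for r in (168,171,172)],'cart end top',[(r,loc([[274,r-.5]],p[2]+.0072)[0,0]) for r in (183,184)],'cart end bottom',[(r,loc([[274,r-.5]],p[2]-.0085)[0,0]) for r in (177,178)])
```

```text
172 [ 67  66  67  56  36  36  37  46 109 144 143 141 141 141] [140 140 140 142 141 127  81  30  36  39  45  60  67  69]
248 305 [[42.4, -13.9], [42.4, 18.7]] 2.3999999999999995
174 [ 66  65  65  56  35  37  37  48 107 143 138 138 138 138] [138 137 135 137 140 122  72  33  36  37  50  63  67  67]
248 305 [[41.2, -13.9], [41.3, 18.8]] 2.45
176 [ 66  67  67  57  35  39  35  34 102 141 139 137 137 138] [137 137 138 137 138 121  70  31  38  35  48  65  68  68]
248 305 [[40.1, -14.0], [40.1, 18.8]] 2.4000000000000004
tray 180 178 375 [[38.9, -52.2], [39.0, 57.0]] 2.3999999999999986
tray 200 180 373 [[27.4, -52.0], [27.5, 56.9]] 2.4499999999999993
tray 220 182 371 [[15.5, -51.9], [15.6, 56.8]] 2.4499999999999993
tray 235 183 370 [[6.3, -52.0], [6.4, 57.0]] 2.5
far col [ 57  57  61  51  34  52 120 142 138 138 138 139 128 109 113 114 115 121
 160 222 234 232 233] floor edge x per row [(168, np.float64(45.0), np.float64(45.9)), (171, np.float64(43.3), np.float64(44.2)), (172, np.float64(42.7), np.float64(43.7))] cart end top [(183, np.float64(43.6)), (184, np.float64(43.2))] cart end bottom [(177, np.float64(43.1)), (178, np.float64(42.6))]
```

```bash
python3 -m creep '[[-0.033,0.028,0,0,0],[0,0,0.1,0,0],[0,0,0.1,0,0],[0,0,0.08,0,0],[0,0,0.07,0,0],[0,0,0.03,0,0],[0,0,0,0,0]]'
python3 - <<'E'
from h import *
plan([.5654,.0538,.0225],-2.5)
im=grab('wrist','w4.png');V=cv2.cvtColor(im['pixels'],cv2.COLOR_BGR2HSV)[...,2].astype(int);p,R,s=tool()
def loc(uv,h): return ((ray(im,uv,h)-p)@R*1000)[:,:2].round(1)
c=cloud(im);print('cart top z',np.median(c[188:200,255:290,2]))
print('far col',V[145:195,274]);print([V[r,235:315].tolist() for r in (215,)])
E
```

```text
clock: 7.88
position: [0.5638, 0.0567, 0.0225]
ee_rot: [-3.141, 0.069, -0.002]
force: [0.9, -0.9, 4.6]
width: 0.324
gripper_force: 15.0
tcp [0.5638 0.0567 0.0225] yaw -2.5 tilt 0.09 rows [ 0.042  0.071 -0.001] turn -0.0 t 7.875 F [ 0.9  -0.86  4.6 ] w 0.32412820143162424 15.000565946102142
cart top z 0.029542227290461673
far col [ 74  75  73  76  74  73  47  17  31  65  73  71  72  71  72  71  72  66
  55  56  56  55  56  57  66  34  35  62 145 141 139 140 129 111 112 115
 116 121 162 224 235 233 234 235 235 235 235 235 234 235]
[[58, 61, 61, 61, 53, 38, 38, 34, 39, 182, 236, 231, 233, 235, 235, 235, 235, 235, 234, 235, 235, 235, 234, 235, 235, 235, 235, 236, 231, 164, 49, 56, 59, 59, 59, 58, 58, 59, 59, 59, 59, 59, 59, 57, 58, 60, 57, 57, 50, 151, 229, 237, 235, 235, 235, 234, 235, 235, 235, 234, 235, 235, 235, 235, 234, 235, 234, 231, 234, 204, 88, 31, 35, 39, 38, 50, 63, 61, 62, 63]]
```

View pics/w4.png

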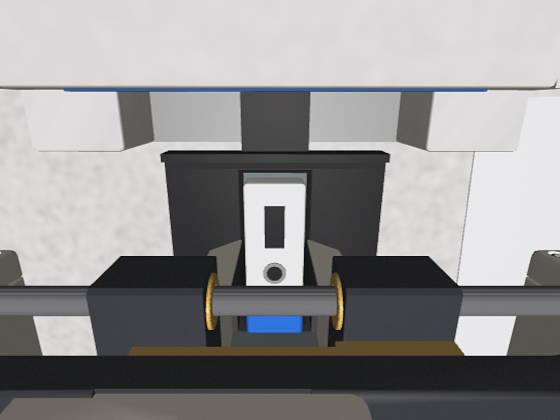

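The cartridge is in the pocket: its top is at z≈0.030 with dark rim showing on both sides, and the contact force is 4.6 N. I'll release, rise and check.

```bash
python3 -m creep '[[0,0,0,0,0.5],[0,0,0,0,0.5],[0,0,0,0,0.5],[0,0,-0.3,0,0.5],[0,0,-0.7,0,0.5],[-0.5,0,-0.8,0,0.5],[-0.8,0,-0.8,0,0.5],[-0.9,0,0,0,0],[-0.8,0,0,0,0],[0,0,0,0,0],[0,0,0,0,0]]'
python3 - <<'E'
from h import *
plan([.46,.057,.025],-2.5)
im=grab('wrist','w5.png');c=cloud(im);V=cv2.cvtColor(im['pixels'],cv2.COLOR_BGR2HSV)[...,2].astype(int);p,R,s=tool()
m=(c[...,2]>.036)&(c[...,2]<.05);m&=(c[...,0]<.53)&(c[...,0]>.48)&(abs(c[...,1]-.055)<.075)
print('front top',rectw(im,m,.043))
m=(c[...,2]>.025)&(c[...,2]<.036)&(c[...,0]<.62)&(c[...,0]>.5255)&(abs(c[...,1]-.055)<.03)
print('cart',rectw(im,m,.030)); q=c[m]; A=np.c_[q[:,:2]-q[:,:2].mean(0),np.ones(len(q))];print('plane',np.linalg.lstsq(A,q[:,2],rcond=None)[0])
E
```

```text
clock: 9.3
position: [0.4441, 0.0621, 0.1267]
ee_rot: [-3.141, 0.068, -0.003]
force: [0.2, 0.4, 0.1]
width: 0.117
gripper_force: 0.0
tcp [0.4441 0.0621 0.1267] yaw -2.49 tilt 0.1 rows [0.398 0.111 2.542] turn 0.002 t 9.3 F [0.16 0.38 0.13] w 0.11663862008479546 0.0
front top ((511.8452453613281, 57.449676513671875), (116.18848419189453, 7.63338565826416), 87.56806182861328)
cart ((558.25927734375, 55.806217193603516), (30.111507415771484, 65.9134750366211), 87.73814392089844)
plane [-0.00064986 -0.00134174  0.02974693]
```

View pics/w5.png

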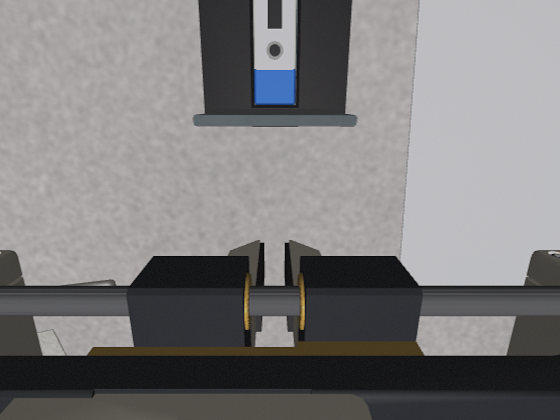

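The cartridge lies flat: its top plane is at z=0.0297 with no slope, blue end at (275,88) next to the front. I'll bring the closed fingers down in front of the face (outer face x≈0.508).

```bash
python3 -m creep '[[0.2,0.05,0.6,0,0],[0.2,0,0.8,0,0],[0.2,0,0.8,0,0],[0.2,0,0.4,0,0],[0,0,0,0,0],[0,0,0,0,0]]'; python3 -m creep '[[0.15,0,0,0,0],[0.15,0,0,0,0],[0.1,0,0,0,0],[0.1,0,0,0,0],[0.1,0,0,0,0],[0.1,0,0,0,0],[0.1,0,0,0,0],[0.1,0,0,0,0],[0.1,0,0,0,0],[0.1,0,0,0,0],[0.1,0,0,0,0],[0.1,0,0,0,0]]'
python3 - <<'E'
from h import *
plan([.58,.055,.022],-2.5)
E
```

```text
clock: 10.1
position: [0.4755, 0.0587, 0.0226]
ee_rot: [-3.141, 0.068, -0.001]
force: [-1.0, 0.6, -0.3]
width: 0.006
gripper_force: 0.0
clock: 11.6
position: [0.5271, 0.0563, 0.0218]
ee_rot: [3.141, -0.068, -0.0]
force: [-0.2, -0.0, -1.3]
width: 0.004
gripper_force: 0.6
tcp [0.5271 0.0563 0.0218] yaw -2.49 tilt 0.01 rows [ 1.321 -0.026 -0.004] turn 0.002 t 11.6 F [-0.17 -0.03 -1.31] w 0.004408778363624492 0.6047247597598471
```

```bash
python3 -m creep '[[0.1,0,0,0,0],[0.1,0,0,0,0],[0.1,0,0,0,0],[0.1,0,0,0,0],[0.1,0,0,0,0],[0.1,0,0,0,0],[0.1,0,0,0,0],[0.1,0,0,0,0]]'
python3 - <<'E'
from h import *
plan([.58,.055,.022],-2.5)
im=grab('top','t6.png');cv2.imwrite('pics/t6c.png',cv2.resize(im['pixels'][120:280,170:330],None,fx=3.5,fy=3.5))
c=cloud(im);m=(c[...,2]>.036)&(c[...,2]<.05)&(c[...,0]<.60)&(abs(c[...,1]-.055)<.075);print(m.sum(), rectw(im,m,.043) if m.any() else '')
r=(c[...,2]>.036)&(c[...,2]<.056)&(c[...,0]>.60)&(c[...,0]<.66)
print('reader front x at',[ (round(float(np.median(c[r[:,k],k,1])),3),round(float(c[r[:,k],k,0].min()),4)) for k in range(215,290,8) if r[:,k].any()])
E
```

```text
clock: 12.6
position: [0.5592, 0.0549, 0.0219]
ee_rot: [3.141, -0.068, -0.0]
force: [-1.3, -0.5, -0.2]
width: 0.006
gripper_force: 0.6
tcp [0.5592 0.0549 0.0219] yaw -2.49 tilt 0.01 rows [ 0.519 -0.026 -0.002] turn 0.002 t 12.6 F [-1.25 -0.53 -0.21] w 0.005832056433417453 0.60548141336767
0 
reader front x at [(-0.023, 0.6195), (-0.043, 0.6188)]
```

View pics/t6c.png

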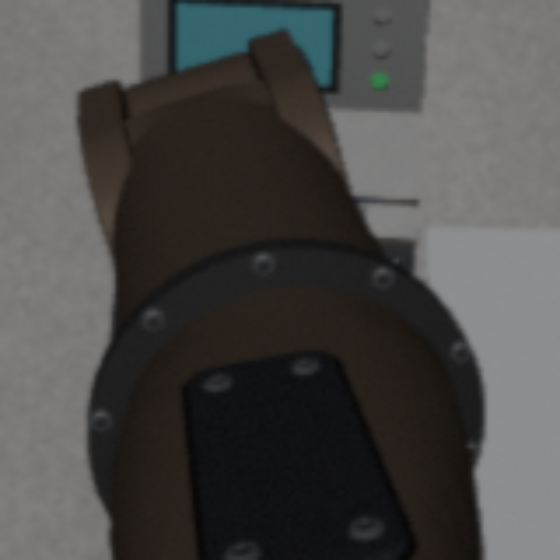

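The arm hides the tray in the top view; the LED side of the reader shows at (380,80) in the crop. The reader front is at x≈0.623 on the tray axis, so the tray stands out about 54 mm. I'll go on in small steps, watching the force.

```bash
python3 -m creep '[[0.06,0,0,0,0],[0.06,0,0,0,0],[0.06,0,0,0,0],[0.06,0,0,0,0]]'|sed -n 2,4p;python3 -m creep '[[0.06,0,0,0,0],[0.06,0,0,0,0],[0.06,0,0,0,0]]'|sed -n 2,4p; python3 -c "
from h import *
plan([.6,.053,.022],-2.5)
im=grab('wrist','w7.png')
c=cloud(im);p,R,s=tool();L=(c-p)@R
m=(c[...,2]>.036)&(c[...,2]<.047)&(L[...,0]<.03)&(L[...,0]>0)&(abs(L[...,1])<.07)&(abs(L[...,1])>.03)
print(m.sum(), np.percentile(L[m][:,0],[2,50,98]) if m.any() else '')"
```

```text
position: [0.5688, 0.0546, 0.022]
ee_rot: [-3.141, 0.068, -0.0]
force: [-1.5, -0.4, 0.7]
position: [0.5751, 0.0543, 0.0218]
ee_rot: [3.141, -0.068, -0.002]
force: [-5.1, 0.8, 3.0]
tcp [0.5751 0.0543 0.0218] yaw -2.48 tilt 0.08 rows [ 0.623  0.005 -0.006] turn 0.006 t 13.525 F [-5.1   0.76  2.97] w 0.004692062292779107 2.3823895677924156
2356 [0.01181173 0.01666481 0.01902168]
```

View pics/w7.png

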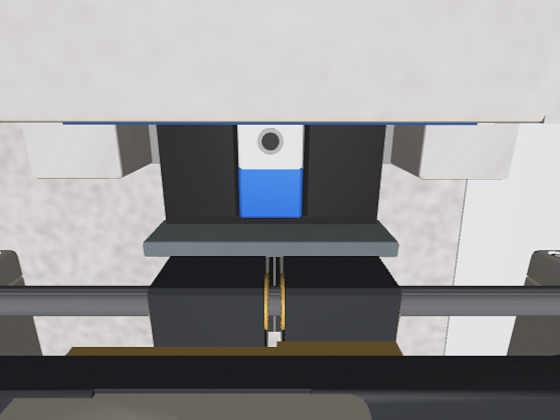

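The wrist view shows the cartridge still seated, blue end at (270,193) behind the front at row 235. The spring has begun (5 N), so the catch should be about 30 mm further.

```bash
python3 -m creep '[[0.06,0,0,0,0],[0.06,0,0,0,0],[0.06,0,0,0,0],[0.06,0,0,0,0]]'|sed -n 2,4p;python3 -m creep '[[0.06,0,0,0,0],[0.06,0,0,0,0],[0.06,0,0,0,0],[0.02,0,0,0,0]]'|sed -n 2,4p
```

```text
position: [0.5839, 0.0539, 0.0218]
ee_rot: [3.141, -0.068, -0.004]
force: [-8.2, 0.9, 7.5]
position: [0.5914, 0.0535, 0.0217]
ee_rot: [3.14, -0.068, -0.006]
force: [-9.9, 0.4, 8.0]
```

```bash
python3 -m creep '[[0.03,0,0,0,0],[0.03,0,0,0,0],[0,0,0,0,0]]'|sed -n 2,4p;python3 -m creep '[[0.03,0,0,0,0],[0.03,0,0,0,0],[0,0,0,0,0]]'|sed -n 2,4p
```

```text
position: [0.5936, 0.0535, 0.0217]
ee_rot: [3.14, -0.068, -0.006]
force: [-10.4, -0.0, 7.7]
position: [0.5971, 0.0533, 0.0217]
ee_rot: [3.141, -0.068, -0.003]
force: [-6.9, 0.5, 3.4]
```

```bash
for i in 1 2; do python3 -m creep '[[0.02,0,0,0,0],[0.02,0,0,0,0],[0,0,0,0,0]]'|sed -n 2,4p; done; python3 -m creep '[[0.02,0,0,0,0],[0.02,0,0,0,0],[0,0,0,0,0]]'|sed -n 2,4p
```

```text
position: [0.5986, 0.0533, 0.0217]
ee_rot: [3.141, -0.068, -0.003]
force: [-5.9, 0.7, 4.3]
position: [0.6002, 0.0532, 0.0217]
ee_rot: [3.141, -0.068, -0.003]
force: [-7.4, 0.7, 4.3]
position: [0.6017, 0.0531, 0.0217]
ee_rot: [3.141, -0.068, -0.003]
force: [-6.7, 0.2, 4.5]
```

```bash
for i in 1 2 3; do python3 -m creep '[[0.02,0,0,0,0],[0,0,0,0,0]]'|sed -n '2p;4p'; done
```

```text
position: [0.6025, 0.053, 0.0217]
force: [-7.3, -0.4, 5.2]
position: [0.6033, 0.053, 0.0217]
force: [-7.2, 0.7, 4.1]
position: [0.6042, 0.053, 0.0217]
force: [-6.7, 1.0, 4.2]
```

```bash
for i in 1 2 3; do python3 -m creep '[[0.015,0,0,0,0],[0,0,0,0,0]]'|sed -n '2p;4p'; done
```

```text
position: [0.6048, 0.053, 0.0217]
force: [-6.4, 0.8, 4.5]
position: [0.6054, 0.053, 0.0217]
force: [-5.6, 0.9, 4.4]
position: [0.6057, 0.0529, 0.0217]
force: [-8.6, 0.1, 4.9]
```

```bash
for i in 1 2; do python3 -m creep '[[0.012,0,0,0,0],[0,0,0,0,0]]'|sed -n '2p;4p'; done
```

```text
position: [0.6061, 0.0529, 0.0217]
force: [-7.8, 0.3, 7.1]
position: [0.6063, 0.0529, 0.0217]
force: [-9.1, 0.9, 6.8]
```

```bash
for i in 1 2; do python3 -m creep '[[0.012,0,0,0,0],[0,0,0,0,0]]'|sed -n '2p;4p'; done
```

```text
position: [0.6065, 0.0529, 0.0217]
force: [-10.1, 0.9, 6.9]
position: [0.6068, 0.0529, 0.0217]
force: [-10.8, 1.1, 8.4]
```

The force is rising at about 4 N/mm, which is the rubber stop, so the tray is past the catch. I'll let go gently.

```bash
python3 -m creep '[[-0.05,0,0,0,0],[-0.05,0,0,0,0],[-0.05,0,0,0,0],[-0.05,0,0,0,0],[-0.05,0,0,0,0],[-0.05,0,0,0,0],[-0.2,0,0,0,0],[-0.4,0,0,0,0],[-0.6,0,0,0,0],[0,0,0,0,0],[0,0,0,0,0]]'; python3 -m creep '[[0,0,-0.5,0,0],[0,0,-0.8,0,0],[0,0,-0.8,0,0],[-0.3,0,-0.6,0,0],[0,0,0,0,0],[0,0,0,0,0],[0,0,0,0,0],[0,0,0,0,0],[0,0,0,0,0]]'
python3 - <<'E'
from h import *
plan([.5,.055,.13],-2.5)
im=grab('wrist','w8.png');c=cloud(im)
m=(c[...,2]>.036)&(c[...,2]<.0455)&(c[...,0]<.64)&(c[...,0]>.55)&(abs(c[...,1]-.053)<.065)
q=c[m];print(m.sum(),'front',np.percentile(q[:,0],[2,50,98]),np.percentile(q[:,1],[2,98]))
E
```

```text
clock: 20.32
position: [0.5499, 0.0554, 0.0223]
ee_rot: [-3.141, 0.068, -0.002]
force: [0.8, 0.1, 0.5]
width: 0.004
gripper_force: 0.0
clock: 21.45
position: [0.537, 0.0558, 0.1295]
ee_rot: [3.141, -0.068, -0.001]
force: [-1.1, -0.4, -0.4]
width: 0.007
gripper_force: 0.0
tcp [0.537  0.0558 0.1295] yaw -2.49 tilt 0.04 rows [-0.923  0.061 -0.013] turn 0.002 t 21.45 F [-1.14 -0.4  -0.43] w 0.007398226772675493 0.0
2229 front [0.60960569 0.61542798 0.63751125] [-0.01048082  0.1151013 ]
```

View pics/w8.png

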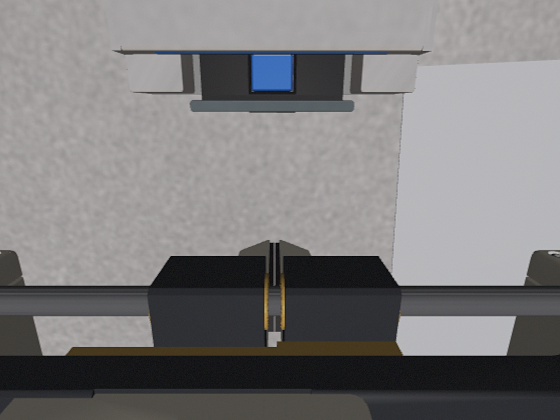

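The tray is in, with its front at row ~105 close to the reader's front and the seated blue end at (272,72). Its face is at x≈0.611, about 5 mm back from the deepest push, so it is latched. I'll watch it a little longer, then hand in.

```bash
python3 -m creep '[[-0.3,0,-0.3,0,0],[0,0,0,0,0],[0,0,0,0,0],[0,0,0,0,0],[0,0,0,0,0],[0,0,0,0,0],[0,0,0,0,0],[0,0,0,0,0],[0,0,0,0,0],[0,0,0,0,0],[0,0,0,0,0],[0,0,0,0,0]]' >/dev/null
python3 - <<'E'
from h import *
from cell import sign_off
im=grab('wrist');c=cloud(im)
m=(c[...,2]>.036)&(c[...,2]<.0455)&(c[...,0]<.64)&(c[...,0]>.55)&(abs(c[...,1]-.053)<.065)
x=np.percentile(c[m][:,0],[2,50]);print(x)
if x[0]>.605: print(sign_off())
E
```

```text
[0.6097028  0.61522947]
the job is handed in; nothing more can be done
None
```

The blue cartridge lies flat in the tray pocket, blue end outward; the tray latched, had not moved when checked about 1.5 s later, and the job is handed in.

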